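# Lift the slide carrier out of its staining dish and hold it level

### The job

Take the cover off the green staining dish and lay it flat on the bare bench, right way up, without dropping it. Then swing the slide carrier's wire handle upright, lift the carrier straight out of the dish by it and hold it still and level about a hand's breadth above the rim, right over its dish, so that I can swap the dish beneath it: finish while still holding it there, and do not shift either dish or tip the slides.

Things in the scene. Friction and masses are not known exactly. Their poses are not given: they have to be found in the camera images.
- green_dish: open green plastic staining dish, stands loose on the bench; outside 106 (its x) x 114 (its y) mm with a 3 mm bead round the rim, 50 mm high, 3 mm walls, floor 4 mm thick; 0.45 kg. Origin: centre of its underside, z up
- green_cover: loose green cover on the dish, 112 x 120 mm, 0.12 kg; lifts straight off. Origin: centre of its underside (a 4 mm lip, 2 mm loose inside the rim), 46 mm above the dish's underside when seated. Top face 39 mm above the origin, with a rib to grasp: 12 mm thick (its x), 44 long (its y), 20 high. Bare bench for it: left, y 0.25 to 0.39, x 0.47 to 0.61; right, y -0.33 to -0.18, x 0.44 to 0.56 m
- white_dish: a second dish of the same shape in white with its cover on, 105 mm high over all with the rib, loose: the next dish of the row, to be left alone. Origin: centre of its underside
- carrier: grey slide carrier with ten glass slides, loose in the green dish: 88 (its x) x 84 (its y) x 44 mm, 95 mm over the handle's arms along y, 0.25 kg with handle; 6 mm to spare in the dish along x, 6 mm along y, at each side. Origin: centre of its underside, 4 mm above the dish's underside at the start. Axes as the dish's, z up
- handle_pivot (a point): midpoint of the axis on which the wire handle turns: 38 mm above the carrier's origin, axis along the carrier's y
- handle_grip (a point): centre of the black round grip sleeve on the wire handle: 12 mm thick (14 mm at its end collars), 50 mm long, along the carrier's y, 50 mm from the pivot axis; the two wire arms are 91 mm apart along y. About 73 mm above the bench at the start, under the cover
- handle (a joint): angle of the wire handle (rad): 0 = upright on the carrier, positive = leaning towards the carrier's +x; stops at -0.9 and 0.9. It turns almost freely and falls back to a stop when let go; at the start it leans at the negative stop (towards the carrier's -x, nearer the robot). The lifted carrier hangs from its pivots and swings level by itself

How it is judged:
By the outcome, as a careful person would: the job done as asked, in the order asked, and still so for the second after the job is handed in, while the arm keeps its last pose, push and grip.
It also fails if it takes over 58 s, if anything falls off the work surface, if the arm or the gripper's body presses on something with over 40 N, if the wrist force passes 120 N, or if a joint passes its speed limit or range.

### The arm

A 7-joint arm with a two-finger parallel gripper is mounted at the origin on a cart in front of the work surface, level with it; the furniture and walls round the work are solid. World frame = base frame: x ahead of the robot, y to its left, z up, the work surface at z = 0. Lengths are in m, angles in rad, forces in N, time in s.
With the tool pointing down it reaches from about 0.4 to 0.85 m from the base axis. Payload 10.4 kg.
Tool frame: the origin (TCP) lies on the centre line of the jaws, within the pads' length; the fingertips stand 17 mm ahead of it and the grasp point (between the pads) lies 2 mm behind it; z points along the fingers, y is the line along which they close (so a half turn about z gives the same grasp; the last joint's range is limited). The gripper opens to 85 mm and grips with 20 to 120 N. Pads are 22 mm wide; open, the fingers measure 114 mm over their backs; the gripper's body (76 mm by 85 mm) begins 54 mm behind the grasp point. The pads swing forward as they close: fully open they stand 13 mm farther back than shut.
Start: joints at [-1.234, 0.332, -0.065, 1.46, 0.022, 1.35, -0.088], TCP at [0.22, 0.585, 0.248] pointing down, gripper open.
Joint ranges: [-2.6, 2.6], [-0.5, 2.12], [-1.47, 1.34], [0.16, 2.42], [-1.27, 4.41], [0.06, 2.06], [-2.6, 2.6]. Speed limits (rad/s): [2.22, 2.22, 2.79, 2.79, 3.14, 3.14, 3.14].

### API

Orientations are given as a unit quaternion [x, y, z, w].
In Python, from workcell import get_obs, optics, job gives the robot as it stands. The module is installed in compiled form; this text tells all that it offers.
- The arm moves only by the tool send_rows, never from a script. Its argument "plan" is a list that holds one entry, the list of rows, each a list of 7 numbers: the turn, a rotation vector about the tool's x, y, z in units of 1.5 rad (1.0 is 1.5 rad), then the shift along the tool's x, y, z in units of 20 cm (1.0 is 20 cm), then the opening, from 0 (shut) to 1 (fully open). A call has 1 to 20 rows; each row shifts and turns the commanded pose from where the row before left it, along the tool's axes as they then stand; what a row does not reach is not made up. A row lasts 1/12 s, in which the tool goes at most 41.7 mm and 7.16 degrees, less where a joint would pass 70% of its speed; a pose out of reach is approached as far as the arm can. A call with a number of a shift or a turn outside -1 to 1 is refused whole. A call with a gripper value outside its range is refused whole. The fingers move at their own pace and stop on an object; "squeeze" is the grip in N (left out, the last holds). Time passes only in rows, so rows that do not move let the fingers close. It gives the time, the measured TCP pose, the force, the opening and the grip force at its end, in the units of the state.
- get_obs(): the state, without advancing time (a new reading comes with each control period).
- optics.camera(name): name is "scene" or "top" or "wrist"; returns the picture (400x640x3 uint8, red, green, blue); there is no depth.
- optics.get_calibration(name): a dict with "intrinsics" (3x3 intrinsics, pixels), "world_from_camera" (4x4, takes a point from camera to world coordinates); the wrist camera has in their place "T_tool_cam" (4x4, takes a point from camera to tool coordinates, whose origin is the TCP and whose axes are the flange's). Camera axes: x right, y up, looking along -z (the intrinsics and any distortion apply to the point x, -y, -z); pixel columns grow to the right and rows downward; lengths in m; the calibration is good to about 2 mm. A picture is of the moment at which its call begins: read the wrist's pose just before it. get_calibration takes no time and is no camera call.
- job.hand_in(): hands the job in; it is judged then, once.
The state is a dict: "clock": time; "joint_pos": joint angles; "joint_velocities": joint speeds; "tau": joint torques, N m; "position": TCP position; "ee_rot": TCP orientation; "ft_force": force on the tool from outside, world axes, zero at the start; "torque": the same for the moment, N m; "grip_width": opening from 0.0 (shut) to 1.0 (fully open); "grasp_force": force on a finger pad.
Only numpy, scipy, OpenCV 4.12 (cv2) and the standard library are available. Lean on these libraries where they do the work, as an engineer would, in place of code of your own. Each camera call takes 0.05 s, during which the arm holds its last target. There are 200 camera calls.

## Working session

There is one attempt and no reset: what is moved stays moved. The work goes in short steps, Python scripts to look and compute and a tool call to move; the robot and the scene stay as the last step left them, time stands still between calls to the robot, and variables do not carry over. Pictures are saved under pics/ and viewed, at most 10 in all, crops included, and the job is handed in when it is done.

Besides the shell and the picture viewer there is one more tool, called after ">>>" by a JSON object that holds its "fn" and its "kwargs". send_rows: Moves the arm, as the interface text tells. Its arguments: {"type":"object","properties":{"plan":{"type":"array"},"squeeze":{"type":"number"}},"required":["plan"]}

```bash
mkdir -p pics; python3 - <<'E'
from workcell import get_obs, optics
import cv2,numpy as np
o=get_obs()
for k in ["clock","position","ee_rot","grip_width","ft_force"]: print(k,o[k])
ims=[]
for n in ["scene","top"]:
    c=optics.get_calibration(n); print(n,{k:np.round(v,4).tolist() if not isinstance(v,str) else v for k,v in c.items()})
    im=optics.camera(n); np.save(f"pics/{n}0.npy",im); ims.append(im)
c=optics.get_calibration("wrist"); print({k:np.round(v,4).tolist() for k,v in c.items()})
v=np.vstack(ims)[:,:,::-1]
cv2.imwrite("pics/a.png",cv2.resize(ims[0][:,:,::-1],(800,500)));cv2.imwrite("pics/b.png",cv2.resize(ims[1][:,:,::-1],(800,500)))
E
```

```text
clock 0.0
position [0.21995314 0.58464003 0.24749735]
ee_rot [ 1.78944506e-01  9.83858901e-01 -7.17940038e-04 -1.09486190e-04]
grip_width 1.0013458538409843
ft_force [-0.47686621  0.16564778  0.39007939]
scene {'intrinsics': [[454.4178, 0.0, 318.4985], [0.0, 454.4178, 192.4923], [0.0, 0.0, 1.0]], 'world_from_camera': [[0.7404, 0.3107, -0.5961, 0.0016], [-0.6719, 0.3148, -0.6704, -0.539], [-0.0207, 0.8969, 0.4418, 0.4499], [0.0, 0.0, 0.0, 1.0]]}
top {'intrinsics': [[449.4516, 0.0, 321.7021], [0.0, 449.4516, 203.6768], [0.0, 0.0, 1.0]], 'world_from_camera': [[-0.0244, 0.9892, -0.1448, 0.3711], [-0.9997, -0.0229, 0.012, 0.046], [0.0086, 0.145, 0.9894, 0.9065], [0.0, 0.0, 0.0, 1.0]]}
{'intrinsics': [[356.0069, 0.0, 323.7319], [0.0, 356.0069, 197.1231], [0.0, 0.0, 1.0]], 'T_tool_cam': [[-0.0003, 0.9597, 0.2812, 0.0719], [1.0, 0.0005, -0.0005, 0.0006], [-0.0007, 0.2812, -0.9597, -0.127], [0.0, 0.0, 0.0, 1.0]]}
```

View pics/a.png

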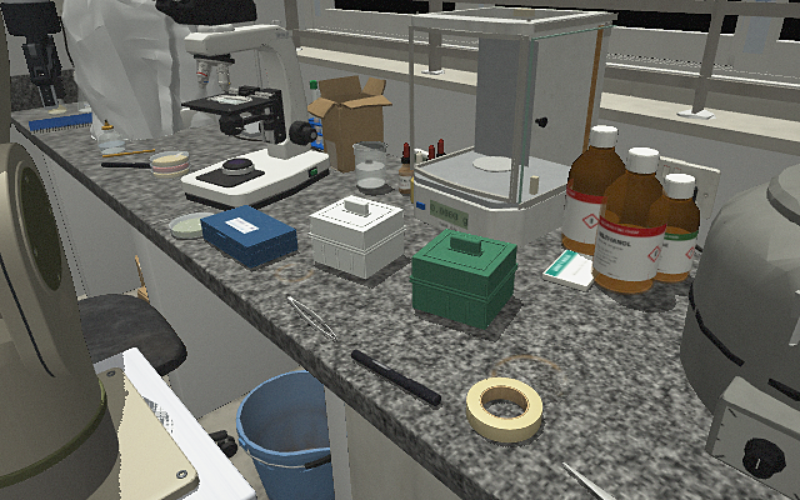

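View pics/b.png

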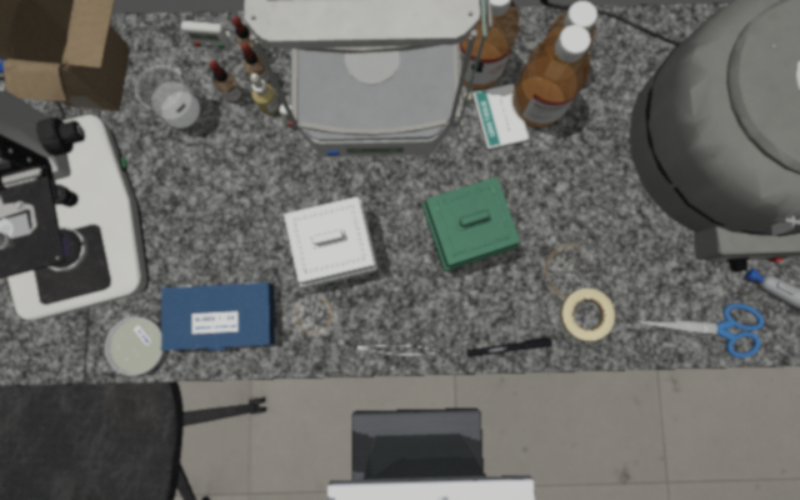

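The scene shows the green dish (cover on, rib at about (465,243) of the 800-px view), white dish to its left. The top view has the green cover at about (472,223) with its rib at (475,218), and the white one at (330,240).

```bash
cat > h.py <<'E'
import numpy as np,cv2
from workcell import get_obs,optics
from scipy.spatial.transform import Rotation as R
def cam(name,o=None):
    c=optics.get_calibration(name);K=np.array(c["intrinsics"])
    if name=="wrist":
        T=np.eye(4);T[:3,:3]=R.from_quat(o["ee_rot"]).as_matrix();T[:3,3]=o["position"];T=T@np.array(c["T_tool_cam"])
    else: T=np.array(c["world_from_camera"])
    return K,T
def cast(uv,z,K,T):
    uv=np.atleast_2d(uv).astype(float)
    d=np.c_[(uv[:,0]-K[0,2])/K[0,0],-(uv[:,1]-K[1,2])/K[1,1],-np.ones(len(uv))]@T[:3,:3].T
    return T[:3,3]+d*((z-T[2,3])/d[:,2])[:,None]
def proj(P,K,T):
    q=(np.atleast_2d(P)-T[:3,3])@T[:3,:3]
    return np.c_[K[0,0]*q[:,0]/-q[:,2]+K[0,2],K[1,1]*-q[:,1]/-q[:,2]+K[1,2]]
def green(im):
    h=cv2.cvtColor(im,cv2.COLOR_RGB2HSV)
    m=cv2.inRange(h,(65,90,20),(95,255,255))
    n,l,s,_=cv2.connectedComponentsWithStats(m);k=1+np.argmax(s[1:,4])
    return (l==k).astype(np.uint8)*255
E
python3 - <<'E'
from h import *
im=np.load("pics/top0.npy");K,T=cam("top");m=green(im)
c=max(cv2.findContours(m,0,1)[0],key=cv2.contourArea)
q=cv2.approxPolyDP(cv2.convexHull(c),4,True)[:,0];print(q.tolist());print(np.round(cast(q,.085,K,T),4))
r=cv2.minAreaRect(c);print(r)
a=im[130:230,325:430,::-1]
w=im[150:240,220:310,::-1]
cv2.imwrite("pics/c.png",np.hstack([cv2.resize(a,(400,400),interpolation=2),cv2.resize(w,(400,400),interpolation=2)]))
E
```

```text
[[395, 145], [412, 196], [356, 214], [340, 163]]
[[ 5.999e-01 -1.049e-01  8.500e-02]
 [ 5.018e-01 -1.318e-01  8.500e-02]
 [ 4.706e-01 -2.670e-02  8.500e-02]
 [ 5.675e-01 -1.000e-04  8.500e-02]]
((376.550048828125, 179.1500244140625), (56.28853988647461, 62.2968635559082), 71.56504821777344)
```

View pics/c.png

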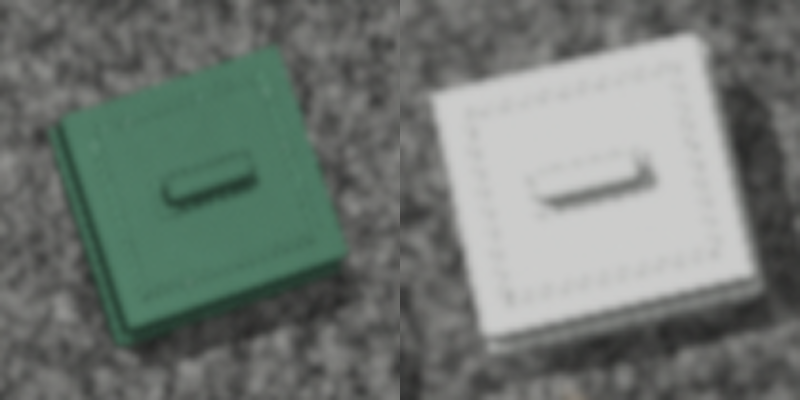

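>>> {"fn": "send_rows", "kwargs": {"plan": [[[0,0,0.076,0,0,0,1],[0,0,0.076,0,0,0,1],[0,0,0.076,0,0,0,1],[0,0,0.076,0,0,0,1],[0,0,0.076,0,0,0,1],[0,0,0.076,0,0,0,1],[0,0,0.076,0,0,0,1],[0,0,0.076,0,0,0,1]]], "squeeze": 40}}

```text
clock: 0.77
position: [0.2199, 0.5848, 0.2478]
ee_rot: [0.596, 0.803, -0.0, 0.0]
ft_force: [0.4, 0.5, 0.0]
grip_width: 1.0
grasp_force: 0.0
```

>>> {"fn": "send_rows", "kwargs": {"plan": [[[0,0,0,-0.1787,0.0277,0,1],[0,0,0,-0.1787,0.0277,0,1],[0,0,0,-0.1787,0.0277,0,1],[0,0,0,-0.1787,0.0277,0,1],[0,0,0,-0.1787,0.0277,0,1],[0,0,0,-0.1787,0.0277,0,1],[0,0,0,-0.1787,0.0277,0,1],[0,0,0,-0.1787,0.0277,0,1],[0,0,0,-0.1787,0.0277,0,1],[0,0,0,-0.1787,0.0277,0,1],[0,0,0,-0.1787,0.0277,0,1],[0,0,0,-0.1787,0.0277,0,1],[0,0,0,-0.1787,0.0277,0,1],[0,0,0,-0.1787,0.0277,0,1],[0,0,0,-0.1787,0.0277,0,1],[0,0,0,-0.1787,0.0277,0,1],[0,0,0,-0.1787,0.0277,0,1],[0,0,0,-0.1787,0.0277,0,1],[0,0,0,-0.1787,0.0277,0,1],[0,0,0,-0.1787,0.0277,0,1]]]}}

```text
clock: 2.43
position: [0.5368, -0.0671, 0.2483]
ee_rot: [0.594, 0.805, 0.0, 0.0]
ft_force: [-0.1, 0.8, -0.4]
grip_width: 0.998
grasp_force: 0.0
```

>>> {"fn": "send_rows", "kwargs": {"plan": [[[0,0,0,0,0,0,1],[0,0,0,0,0,0,1],[0,0,0,0,0,0,1]]]}}

```text
clock: 2.68
position: [0.5362, -0.0649, 0.2479]
ee_rot: [0.594, 0.805, -0.0, -0.0]
ft_force: [0.0, 1.2, -0.4]
grip_width: 1.005
grasp_force: 0.0
```

```bash
python3 - <<'E'
from h import *
o=get_obs();im=optics.camera("wrist");np.save("pics/w1.npy",im);print(o["clock"],o["position"],o["ee_rot"],o["ft_force"])
np.save("pics/w1p.npy",np.r_[o["position"],o["ee_rot"]])
Rm=R.from_quat(o["ee_rot"]).as_matrix();print("tool y angle",np.degrees(np.arctan2(Rm[1,1],Rm[0,1])))
m=green(im);c=max(cv2.findContours(m,0,1)[0],key=cv2.contourArea)
q=cv2.approxPolyDP(cv2.convexHull(c),6,True)[:,0];print(q.tolist());print(np.round(cast(q,.085,*cam("wrist",o)),4))
cv2.imwrite("pics/w1.png",cv2.resize(im[:,:,::-1],(800,500)))
E
```

```text
2.6833 [ 0.53621301 -0.06493143  0.24785022] [ 5.93858011e-01  8.04569709e-01 -2.31761139e-04 -4.39235548e-04] [ 0.00259314  1.17456557 -0.40150754]
tool y angle 17.13747059901454
[[266, 115], [391, 116], [386, 251], [269, 250]]
[[ 0.476  -0.0254  0.085 ]
 [ 0.5712  0.0031  0.085 ]
 [ 0.6073 -0.1082  0.085 ]
 [ 0.5079 -0.1379  0.085 ]]
```

View pics/w1.png

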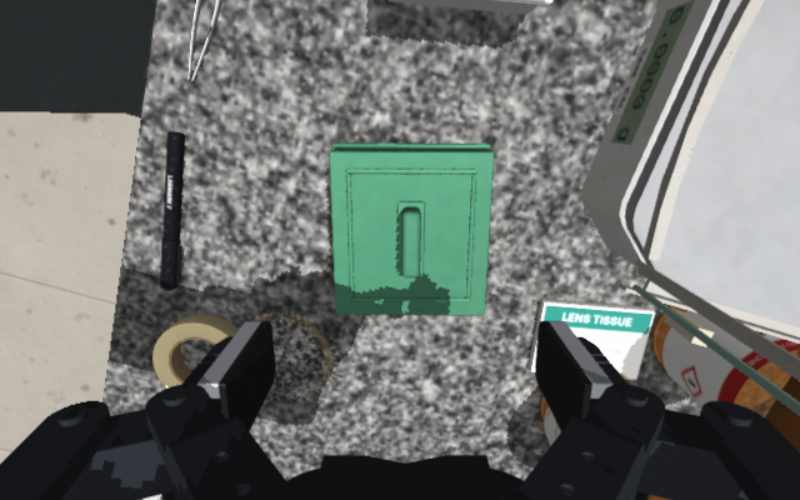

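The wrist view shows the green cover squarely aligned with the tool; the rib top spans about (402–421, 208–277) in the 800-px view, centre (411.5, 242).

```bash
python3 - <<'E'
from h import *
p=np.load("pics/w1p.npy");o=dict(position=p[:3],ee_rot=p[3:]);K,T=cam("wrist",o)
im=np.load("pics/w1.npy");g=cv2.cvtColor(im,cv2.COLOR_RGB2GRAY)
print(g[190:196,312:348].mean(0).round().astype(int).tolist())
print(g[158:232,327:332].mean(1).round().astype(int).tolist())
for z,uv in((.105,(329.2,194)),(.105,(329.2,166.5)),(.105,(329.2,221.5))):
    P=cast(np.array(uv),z,K,T)[0];Rm=R.from_quat(p[3:]).as_matrix();print(P.round(4),"tool delta",((P-p[:3])@Rm).round(4))
# other: 0.105 from top and scene views
K2,T2=cam("top");print("top",cast(np.array([380.4,174.5]),.105,K2,T2))
K2,T2=cam("scene");print("scene rib",cast(np.array([466*.8,237*.8]),.105,K2,T2))
E
```

```text
[143, 144, 144, 144, 136, 97, 80, 78, 77, 63, 95, 114, 132, 144, 146, 145, 144, 144, 144, 144, 143, 136, 124, 105, 107, 141, 132, 121, 139, 144, 144, 144, 143, 142, 142, 142]
[146, 146, 128, 104, 138, 153, 142, 102, 50, 52, 57, 76, 106, 126, 136, 143, 146, 147, 147, 146, 147, 147, 146, 146, 146, 145, 144, 144, 144, 144, 144, 145, 144, 145, 145, 145, 144, 144, 144, 143, 143, 142, 141, 141, 141, 140, 139, 139, 140, 140, 141, 141, 142, 142, 142, 141, 141, 141, 140, 139, 139, 136, 125, 108, 123, 143, 139, 119, 90, 90, 85, 76, 74, 71]
[ 0.5415 -0.0676  0.105 ] tool delta [-0.0041  0.0044  0.1428]
[ 0.535  -0.0465  0.105 ] tool delta [0.0179 0.0044 0.1429]
[ 0.5484 -0.0895  0.105 ] tool delta [-0.0272  0.0045  0.1428]
top [[ 0.53958374 -0.07192765  0.105     ]]
scene rib [[ 0.54140095 -0.07336197  0.105     ]]
```

>>> {"fn": "send_rows", "kwargs": {"plan": [[[0,0,0,-0.026,0.017,0.1,0.4],[0,0,0,0,0,0.12,0.4],[0,0,0,0,0,0.12,0.4],[0,0,0,0,0,0.12,0.4],[0,0,0,0,0,0.12,0.4],[0,0,0,0,0,0.06,0.4],[0,0,0,0,0,0.03,0.4],[0,0,0,0,0,0,0.4],[0,0,0,0,0,0,0.4]]]}}

```text
clock: 3.48
position: [0.5418, -0.069, 0.1152]
ee_rot: [0.594, 0.805, 0.0, 0.0]
ft_force: [-0.2, -0.1, 0.5]
grip_width: 0.397
grasp_force: 0.0
```

```bash
python3 - <<'E'
from h import *
o=get_obs();im=optics.camera("wrist");print(o["clock"],o["position"],o["ft_force"])
cv2.imwrite("pics/w2.png",cv2.resize(im[80:400,140:500,::-1],(674,600)))
E
```

```text
3.4833 [ 0.54177718 -0.06902266  0.11523266] [-0.20621372 -0.05362003  0.46769829]
```

View pics/w2.png

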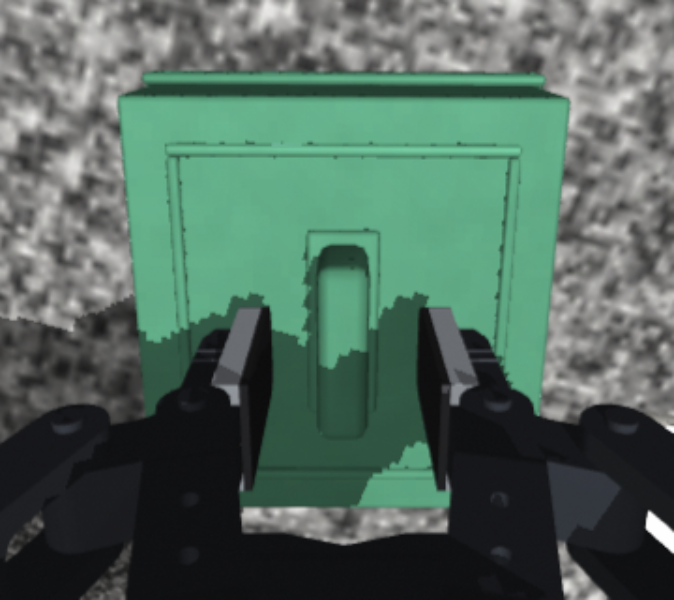

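The pads straddle the rib evenly (pads at 270 and 420, rib centre 343).

>>> {"fn": "send_rows", "kwargs": {"plan": [[[0,0,0,0,0,0.03,0.4],[0,0,0,0,0,0.022,0.4],[0,0,0,0,0,0,0.05],[0,0,0,0,0,0,0.05],[0,0,0,0,0,0,0.05],[0,0,0,0,0,0,0.05],[0,0,0,0,0,0,0.05]]]}}

```text
clock: 4.12
position: [0.5412, -0.0694, 0.1039]
ee_rot: [0.594, 0.805, 0.0, -0.0]
ft_force: [-0.1, 0.0, -2.0]
grip_width: 0.132
grasp_force: 39.9
```

>>> {"fn": "send_rows", "kwargs": {"plan": [[[0,0,0,0,0,-0.02,0.05],[0,0,0,0,0,-0.03,0.05],[0,0,0,0,0,-0.05,0.05],[0,0,0,0,0,-0.08,0.05],[0,0,0,0,0,-0.1,0.05],[0,0,0,0,0,-0.1,0.05],[0,0,0,0,0,-0.08,0.05],[0,0,0,0,0,-0.05,0.05]]]}}

```text
clock: 4.78
position: [0.542, -0.0697, 0.2087]
ee_rot: [0.594, 0.804, 0.001, 0.001]
ft_force: [0.8, -0.4, -0.8]
grip_width: 0.131
grasp_force: 39.9
```

```bash
python3 - <<'E'
from h import *
o=get_obs();print(o["position"],o["ft_force"],o["joint_pos"])
K,T=cam("top")
for n,uv,z in (("tape top",(588,289),.025),("tape right",(615,315),.02),("tape left",(562,315),.02),("scissor",(715,325),.005),("centri bottom-left",(697,257),.0),("centri bulge",(632,150),.15),("centri box top",(695,232),.1),("ring",(565,262),0)):
    print(n,cast(np.array(uv)*.8,z,K,T)[0].round(3))
b=optics.camera("top");np.save("pics/top1.npy",b)
s=optics.camera("scene")
cv2.imwrite("pics/d.png",np.vstack([cv2.resize(b[90:340,230:640,::-1],(640,390)),cv2.resize(s[130:330,250:640,::-1],(400,205))[:, :].repeat(1,0) if 0 else cv2.copyMakeBorder(cv2.resize(s[130:330,250:640,::-1],(400,205)),0,0,0,240,0)]))
E
```

```text
[ 0.54198503 -0.06970841  0.20868868] [ 0.7739595  -0.3808117  -0.84835543] [-0.57650081  0.20778131  0.70972625  1.76003491 -0.14434026  1.22349124
  0.47014515]
tape top [ 0.438 -0.256  0.025]
tape right [ 0.397 -0.298  0.02 ]
tape left [ 0.399 -0.214  0.02 ]
scissor [ 0.378 -0.463  0.005]
centri bottom-left [ 0.489 -0.448  0.   ]
centri bulge [ 0.623 -0.29   0.15 ]
centri box top [ 0.513 -0.394  0.1  ]
ring [ 0.485 -0.23   0.   ]
```

View pics/d.png

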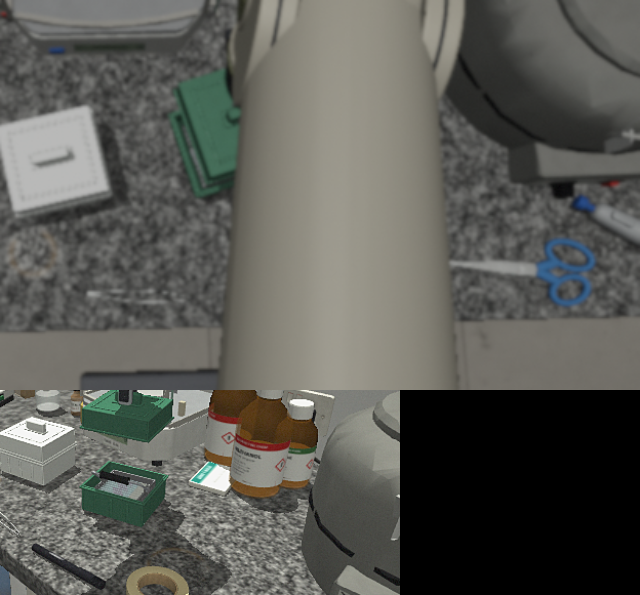

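The top view shows the cover in the grip above the open green dish; the elbow leans towards the centrifuge on the right, so I'll use the left bare area. The scene crop shows the handle leaning over the carrier.

>>> {"fn": "send_rows", "kwargs": {"plan": [[[0,0,0,0,0,-0.06,0.05],[0,0,0,0.03,0.01,-0.08,0.05],[0,0,0,0.07,0.022,-0.06,0.05],[0,0,0,0.13,0.042,0,0.05],[0,0,0,0.15,0.046,0,0.05],[0,0,0,0.15,0.046,0,0.05],[0,0,0,0.15,0.046,0,0.05],[0,0,0,0.15,0.046,0,0.05],[0,0,0,0.15,0.046,0,0.05],[0,0,0,0.15,0.046,0,0.05],[0,0,0,0.15,0.046,0,0.05],[0,0,0,0.15,0.046,0,0.05],[0,0,0,0.15,0.046,0,0.05],[0,0,0,0.15,0.046,0,0.05],[0,0,0,0.15,0.046,0,0.05],[0,0,0,0.08,0.03,0,0.05],[0,0,0,0.044,0.018,0,0.05],[0,0,0,0,0,0,0.05]]]}}

```text
clock: 6.38
position: [0.5424, 0.3525, 0.2449]
ee_rot: [0.593, 0.805, -0.001, -0.0]
ft_force: [0.2, 0.4, -1.8]
grip_width: 0.134
grasp_force: 39.9
```

>>> {"fn": "send_rows", "kwargs": {"plan": [[[0,0,0.04,0,0,0,0.05],[0,0,0.06,0,0,0,0.05],[0,0,0.06,0,0,0,0.05],[0,0,0.04,0,0,0,0.05],[0,0,0,0,0,0,0.05],[0,0,0,0,0,0,0.05]]]}}

```text
clock: 6.88
position: [0.5437, 0.3489, 0.246]
ee_rot: [0.707, 0.707, -0.0, 0.0]
ft_force: [-0.5, 0.1, -0.6]
grip_width: 0.13
grasp_force: 39.9
```

```bash
python3 - <<'E'
from h import *
o=get_obs();im=optics.camera("wrist");b=optics.camera("top");np.save("pics/top2.npy",b);print(o["clock"],o["position"],o["ee_rot"],o["ft_force"])
cv2.imwrite("pics/e.png",np.hstack([cv2.resize(im[:,:,::-1],(400,250)),cv2.resize(b[:,:,::-1],(400,250))]))
E
```

```text
6.8833 [0.5436935  0.3488606  0.24604492] [ 7.07433646e-01  7.06779704e-01 -1.83981960e-04  2.29164400e-04] [-0.51915482  0.06732253 -0.64933681]
```

View pics/e.png

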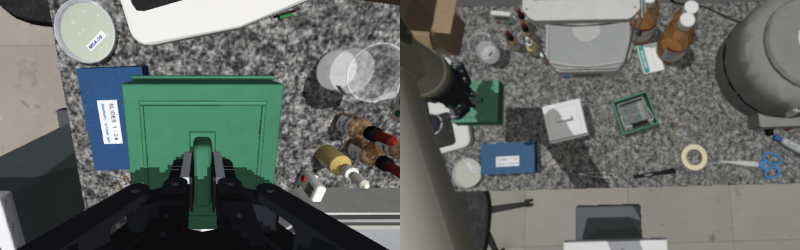

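>>> {"fn": "send_rows", "kwargs": {"plan": [[[0,0,0,-0.05,0,0,0.05],[0,0,0,-0.07,0,0.04,0.05],[0,0,0,-0.025,0,0.08,0.05],[0,0,0,0,0,0.12,0.05],[0,0,0,0,0,0.12,0.05],[0,0,0,0,0,0.12,0.05],[0,0,0,0,0,0.12,0.05],[0,0,0,0,0,0.12,0.05],[0,0,0,0,0,0.08,0.05],[0,0,0,0,0,0.05,0.05],[0,0,0,0,0,0.03,0.05],[0,0,0,0,0,0,0.05],[0,0,0,0,0,0,0.05],[0,0,0,0,0,0,0.05]]]}}

```text
clock: 8.15
position: [0.5439, 0.3219, 0.0712]
ee_rot: [0.707, 0.707, 0.001, 0.0]
ft_force: [-0.6, -0.2, -1.2]
grip_width: 0.126
grasp_force: 39.9
```

Now creep the remaining ~13 mm.

>>> {"fn": "send_rows", "kwargs": {"plan": [[[0,0,0,0,0,0.02,0.05],[0,0,0,0,0,0.02,0.05],[0,0,0,0,0,0.01,0.05],[0,0,0,0,0,0.008,0.05],[0,0,0,0,0,0,0.05],[0,0,0,0,0,0,0.05]]]}}

```text
clock: 8.65
position: [0.5432, 0.3216, 0.0583]
ee_rot: [0.707, 0.707, -0.0, 0.0]
ft_force: [-0.0, -0.5, -1.4]
grip_width: 0.131
grasp_force: 39.9
```

>>> {"fn": "send_rows", "kwargs": {"plan": [[[0,0,0,0,0,0.005,0.05],[0,0,0,0,0,0,0.05],[0,0,0,0,0,0,0.05]]]}}

```text
clock: 8.9
position: [0.5434, 0.3217, 0.0579]
ee_rot: [0.707, 0.707, 0.0, -0.0]
ft_force: [-2.5, -1.9, 5.9]
grip_width: 0.131
grasp_force: 40.9
```

Contact; release and rise.

>>> {"fn": "send_rows", "kwargs": {"plan": [[[0,0,0,0,0,0,0.25],[0,0,0,0,0,0,0.45],[0,0,0,0,0,0,0.45],[0,0,0,0,0,0,0.45],[0,0,0,0,0,-0.05,0.45],[0,0,0,0,0,-0.1,0.45],[0,0,0,0,0,-0.2,0.45],[0,0,0,0,0,-0.2,0.45],[0,0,0,0,0,-0.2,0.45],[0,0,0,0,0,-0.15,0.45],[0,0,0,0,0,-0.05,0.45],[0,0,0,0,0,0,0.45]]]}}

```text
clock: 9.9
position: [0.5445, 0.322, 0.2514]
ee_rot: [0.708, 0.707, 0.003, 0.0]
ft_force: [0.4, 0.6, -0.1]
grip_width: 0.451
grasp_force: 0.0
```

```bash
python3 - <<'E'
from h import *
o=get_obs();print(o["clock"],o["position"],o["ee_rot"],o["grip_width"])
b=optics.camera("top");np.save("pics/top3.npy",b)
s=optics.camera("scene");np.save("pics/scene3.npy",s)
w=optics.camera("wrist")
a=cv2.resize(b[130:230,325:430,::-1],(420,400),interpolation=2)
c=cv2.resize(s[180:270,320:425,::-1],(380,326),interpolation=2)
d=cv2.resize(w[:,:,::-1],(320,200))
V=np.zeros((600,800,3),np.uint8);V[:400,:420]=a;V[:326,420:]=c;V[400:,:320]=d
V[400:,400:720]=cv2.resize(s[:,:,::-1],(320,200))
cv2.imwrite("pics/f.png",V)
E
```

```text
9.9 [0.54446973 0.322047   0.25141174] [7.07526174e-01 7.06680741e-01 2.99339439e-03 2.86374757e-04] 0.45141749598639336
```

View pics/f.png

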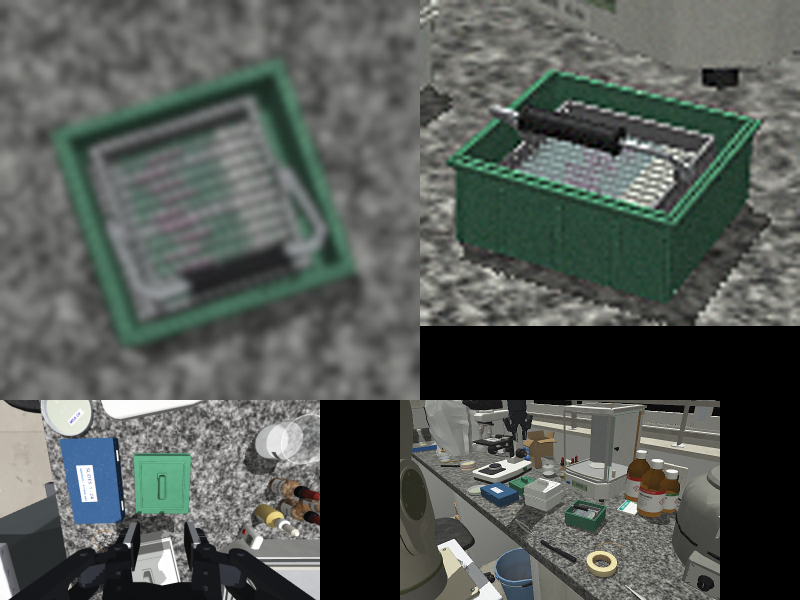

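Cover lies flat on the left bench; top crop shows the black sleeve at about crop (237,268), on the near side of the dish. Return over it.

>>> {"fn": "send_rows", "kwargs": {"plan": [[[0,0,-0.04,0,0,0,0.35],[0,0,-0.06,0,0,0,0.35],[0,0,-0.06,0,0,0,0.35],[0,0,-0.04,0,0,0,0.35],[0,0,0,0,0,0,0.35]]]}}

```text
clock: 10.47
position: [0.5426, 0.3212, 0.2454]
ee_rot: [0.593, 0.805, -0.001, -0.0]
ft_force: [0.8, 0.0, 1.0]
grip_width: 0.351
grasp_force: 0.0
```

>>> {"fn": "send_rows", "kwargs": {"plan": [[[0,0,0,-0.03,-0.016,0,0.35],[0,0,0,-0.15,-0.058,0,0.35],[0,0,0,-0.15,-0.058,0,0.35],[0,0,0,-0.15,-0.058,0,0.35],[0,0,0,-0.15,-0.058,0,0.35],[0,0,0,-0.15,-0.058,0,0.35],[0,0,0,-0.15,-0.058,0,0.35],[0,0,0,-0.15,-0.058,0,0.35],[0,0,0,-0.15,-0.058,0,0.35],[0,0,0,-0.15,-0.058,0,0.35],[0,0,0,-0.15,-0.058,0,0.35],[0,0,0,-0.15,-0.058,0,0.35],[0,0,0,-0.15,-0.058,0,0.35],[0,0,0,-0.025,-0.016,0,0.35],[0,0,0,0,0,0,0.35],[0,0,0,0,0,0,0.35],[0,0,0,0,0,0,0.35]]]}}

```text
clock: 11.88
position: [0.5133, -0.0743, 0.2469]
ee_rot: [0.593, 0.805, -0.0, -0.0]
ft_force: [1.1, -0.2, -0.6]
grip_width: 0.348
grasp_force: 0.0
```

```bash
python3 - <<'E'
from h import *
o=get_obs();im=optics.camera("wrist");print(o["clock"],o["position"],o["ee_rot"],o["ft_force"])
np.save("pics/w3.npy",im);np.save("pics/w3p.npy",np.r_[o["position"],o["ee_rot"]])
Rm=R.from_quat(o["ee_rot"]).as_matrix();print("yaw",np.degrees(np.arctan2(Rm[1,1],Rm[0,1])))
print("top sleeve",cast(np.array([384.3,197]),.073,*cam("top")))
print("scene sleeve",cast(np.array([320+150/380*105,180+131/326*90]),.073,*cam("scene")))
cv2.imwrite("pics/g.png",cv2.resize(im[70:330,180:460,::-1],(646,600)))
E
```

```text
11.8833 [ 0.51332219 -0.07431434  0.24687844] [ 5.93479089e-01  8.04849310e-01 -1.11796234e-05 -3.97882924e-04] [ 1.0743638  -0.16539717 -0.64720123]
yaw 17.191430920512225
top sleeve [[ 0.50299545 -0.0821057   0.073     ]]
scene sleeve [[ 0.5008857  -0.08525483  0.073     ]]
```

View pics/g.png

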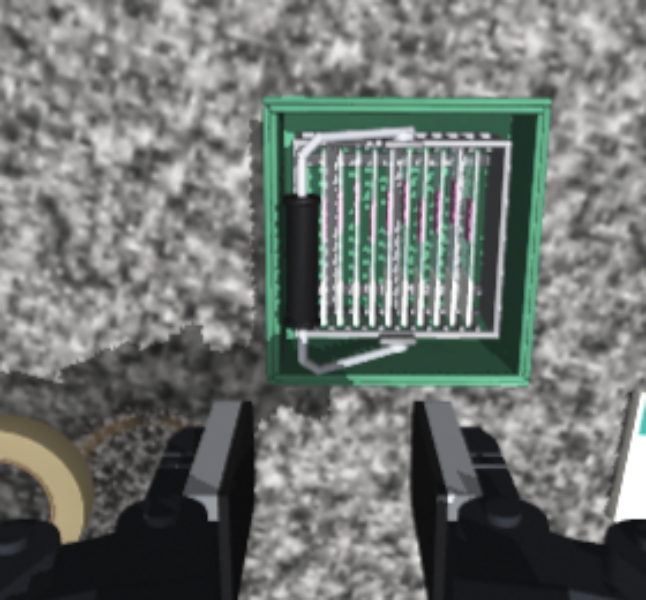

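The wrist crop shows the sleeve from (302,195) to (302,328), left of the slides, wire arms either side, and the far carrier bar from (508,143) to (497,336).

```bash
python3 - <<'E'
from h import *
p=np.load("pics/w3p.npy");o=dict(position=p[:3],ee_rot=p[3:]);K,T=cam("wrist",o);Rm=R.from_quat(p[3:]).as_matrix()
f=lambda x,y,z:cast(np.array([180+x*280/646,70+y*260/600]),z,K,T)[0]
def show(n,a,b,z):
    A,B=f(*a,z),f(*b,z);d=A-B;print(n,((A+B)/2).round(4),"len",np.linalg.norm(d).round(4),"yaw",np.degrees(np.arctan2(-d[0],d[1])).round(2),"tool",(((A+B)/2-p[:3])@Rm).round(4))
show("sleeve",(302,195),(302,328),.073)
show("farbar",(508,143),(497,336),.048)
show("slide",(338,150),(322,325),.047)
show("slide last",(473,150),(475,325),.047)
show("rimL",(266,98),(270,384),.05)
show("rimR",(549,100),(527,382),.05)
show("rimTop(x)",(551,100),(264,100),.05)
show("rimBot(x)",(527,382),(268,384),.05)
E
```

```text
sleeve [ 0.5038 -0.0812  0.073 ] len 0.0517 yaw 16.59 tool [-0.0039 -0.0111  0.1739]
farbar [ 0.58   -0.0554  0.048 ] len 0.0801 yaw 17.32 tool [-0.0017  0.0694  0.1988]
slide [ 0.5128 -0.0753  0.047 ] len 0.073 yaw 12.03 tool [-0.0009 -0.0007  0.1999]
slide last [ 0.5689 -0.0579  0.047 ] len 0.0729 yaw 20.6 tool [-0.0009  0.058   0.1998]
rimL [ 0.4898 -0.0851  0.05  ] len 0.1183 yaw 16.71 tool [-0.0035 -0.0256  0.1969]
rimR [ 0.5938 -0.0529  0.05  ] len 0.1166 yaw 16.84 tool [-0.0034  0.0833  0.1968]
rimTop(x) [ 0.5249 -0.0131  0.05  ] len 0.1103 yaw -72.82 tool [0.0549 0.0293 0.1969]
rimBot(x) [ 0.5583 -0.1253  0.05  ] len 0.1099 yaw -72.32 tool [-0.0622  0.028   0.1968]
```

>>> {"fn": "send_rows", "kwargs": {"plan": [[[0,0,0,-0.022,-0.058,0,0.35],[0,0,0,0,0,0.1,0.35],[0,0,0,0,0,0.12,0.35],[0,0,0,0,0,0.12,0.35],[0,0,0,0,0,0.12,0.35],[0,0,0,0,0,0.12,0.35],[0,0,0,0,0,0.1,0.35],[0,0,0,0,0,0.05,0.35],[0,0,0,0,0,0,0.35],[0,0,0,0,0,0,0.35],[0,0,0,0,0,0,0.35]]]}}

```text
clock: 12.85
position: [0.5044, -0.0832, 0.1025]
ee_rot: [0.594, 0.805, 0.001, 0.001]
ft_force: [-0.1, 0.7, 0.1]
grip_width: 0.346
grasp_force: 0.0
```

```bash
python3 - <<'E'
from h import *
o=get_obs();im=optics.camera("wrist");print(o["clock"],o["position"],o["ft_force"])
np.save("pics/w4.npy",im)
K,T=cam("wrist",o)
# predicted sleeve & measured dark span in rows ahead of pads
ax=np.array([-.2924,.9563,0]);S=np.array([.5035,-.082,.073]);print(proj([S+ax*.02,S,S-ax*.02],K,T).round(1))
Rm=R.from_quat(o["ee_rot"]).as_matrix();print("tool err",((S-o["position"])@Rm).round(4))
v=cv2.cvtColor(im,cv2.COLOR_RGB2HSV)[:,:,2]
for r in range(110,260,10): print(r,[int(x) for x in v[r,250:400:4]])
cv2.imwrite("pics/h.png",cv2.resize(im[60:330,150:490,::-1],(755,600)))
E
```

```text
12.85 [ 0.50441963 -0.0831985   0.10246022] [-0.07642341  0.68845903  0.12043928]
[[322.1 207.7]
 [322.1 247.5]
 [322.  284.8]]
tool err [ 0.0014 -0.0006  0.0295]
110 [148, 144, 141, 136, 118, 133, 155, 178, 141, 109, 111, 93, 113, 114, 140, 141, 130, 135, 83, 90, 167, 141, 114, 93, 90, 104, 113, 132, 70, 60, 73, 110, 103, 91, 136, 181, 191, 160]
120 [157, 215, 204, 197, 191, 175, 141, 175, 159, 135, 158, 115, 113, 119, 119, 122, 122, 122, 122, 122, 124, 123, 125, 124, 125, 124, 127, 126, 117, 130, 133, 133, 131, 135, 136, 131, 141, 142]
130 [168, 210, 211, 171, 113, 177, 176, 155, 161, 99, 196, 194, 160, 134, 47, 112, 110, 109, 110, 110, 109, 107, 108, 107, 106, 107, 108, 109, 108, 109, 109, 109, 107, 107, 106, 105, 103, 104]
140 [93, 160, 194, 218, 206, 197, 192, 154, 158, 93, 85, 188, 154, 142, 64, 215, 163, 82, 232, 231, 81, 232, 231, 127, 231, 211, 84, 228, 148, 175, 191, 151, 194, 213, 227, 233, 237, 239]
150 [167, 147, 101, 92, 131, 161, 138, 152, 198, 100, 92, 187, 147, 154, 64, 112, 96, 233, 201, 211, 195, 246, 241, 205, 175, 155, 115, 110, 143, 114, 207, 219, 207, 128, 187,
[... 1162 characters left out ...]
81, 170, 178, 151, 111, 99, 65, 80, 154, 133, 150, 47, 56, 30, 38, 43, 43, 37, 29, 130, 176, 119, 131, 150, 119, 133, 152, 119, 131, 116, 123, 169, 118, 119, 162]
230 [162, 107, 118, 78, 74, 84, 102, 183, 113, 71, 71, 145, 129, 126, 47, 57, 31, 39, 44, 44, 38, 28, 128, 113, 123, 114, 188, 120, 102, 130, 120, 102, 124, 124, 126, 117, 131, 128]
240 [98, 68, 93, 104, 116, 134, 123, 102, 73, 68, 114, 146, 151, 125, 47, 69, 32, 38, 44, 43, 38, 28, 115, 110, 181, 91, 116, 183, 95, 130, 200, 117, 130, 203, 121, 136, 212, 130]
250 [65, 61, 54, 50, 58, 93, 132, 132, 124, 25, 60, 138, 183, 125, 46, 67, 31, 38, 44, 43, 36, 27, 113, 108, 171, 94, 122, 71, 26, 127, 132, 132, 129, 255, 130, 130, 255, 130]
```

View pics/h.png

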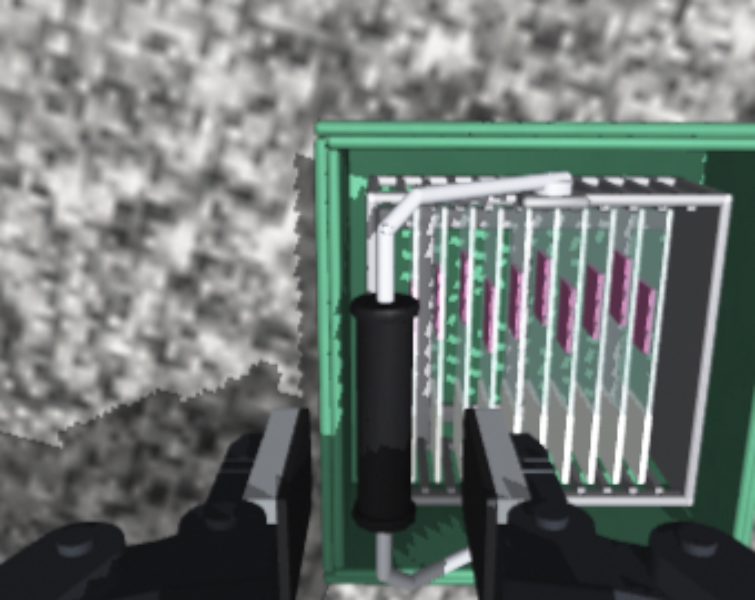

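Sleeve is centred between the pads (sleeve at 384, pads at 309/467; along its length 300–525). Go down, and form a loose cage.

>>> {"fn": "send_rows", "kwargs": {"plan": [[[0,0,0,0.01,0,0.05,0.35],[0,0,0,0,0,0.06,0.35],[0,0,0,0,0,0.042,0.35],[0,0,0,0,0,0,0.3],[0,0,0,0,0,0,0.2],[0,0,0,0,0,0,0.2],[0,0,0,0,0,0,0.2]]], "squeeze": 20}}

```text
clock: 13.48
position: [0.5032, -0.0816, 0.0712]
ee_rot: [0.594, 0.804, 0.0, 0.0]
ft_force: [-0.0, -0.5, 0.0]
grip_width: 0.198
grasp_force: 0.0
```

>>> {"fn": "send_rows", "kwargs": {"plan": [[[0,0,0,0,0.0122,-0.0143,0.2],[0,0,0,0,0.0133,-0.0133,0.2],[0,0,0,0,0.0142,-0.0123,0.2],[0,0,0,0,0.0151,-0.0112,0.2],[0,0,0,0,0.0159,-0.01,0.2],[0,0,0,0,0.0166,-0.0088,0.2],[0,0,0,0,0.0172,-0.0076,0.2],[0,0,0,0,0.0177,-0.0062,0.2],[0,0,0,0,0.0181,-0.0049,0.2],[0,0,0,0,0.0185,-0.0035,0.2],[0,0,0,0,0.0186,-0.0021,0.2],[0,0,0,0,0.0188,-0.0007,0.2],[0,0,0,0,0,0,0.2],[0,0,0,0,0,0,0.2]]]}}

```text
clock: 14.65
position: [0.5406, -0.07, 0.0897]
ee_rot: [0.594, 0.805, -0.0, -0.0]
ft_force: [-0.1, -0.5, 0.2]
grip_width: 0.197
grasp_force: 0.0
```

>>> {"fn": "send_rows", "kwargs": {"plan": [[[0,0,0,0,0,0,0.1],[0,0,0,0,0,0,0.05],[0,0,0,0,0,0,0.05],[0,0,0,0,0,0,0.05],[0,0,0,0,0,0,0.05]]], "squeeze": 35}}

```text
clock: 15.07
position: [0.5404, -0.07, 0.0898]
ee_rot: [0.594, 0.805, 0.0, -0.0]
ft_force: [-0.1, -0.3, -0.6]
grip_width: 0.124
grasp_force: 34.0
```

```bash
python3 - <<'E'
from h import *
o=get_obs();im=optics.camera("wrist");print(o["clock"],o["position"],o["ft_force"],o["grip_width"])
c=np.array([.5033,-.0816])+.0392*np.array([.956,.292]);print("expected pivot xy",c)
E
```

```text
15.0667 [ 0.54036373 -0.07003561  0.08983193] [-0.06409971 -0.26070093 -0.62310807] 0.1242412882630909
expected pivot xy [ 0.5407752 -0.0701536]
```

>>> {"fn": "send_rows", "kwargs": {"plan": [[[0,0,0,0,0,-0.01,0.05],[0,0,0,0,0,-0.01,0.05],[0,0,0,0,0,-0.015,0.05],[0,0,0,0,0,-0.015,0.05],[0,0,0,0,0,0,0.05],[0,0,0,0,0,0,0.05],[0,0,0,0,0,0,0.05]]]}}

```text
clock: 15.7
position: [0.5404, -0.0699, 0.0998]
ee_rot: [0.594, 0.805, 0.0, -0.0]
ft_force: [-0.5, -1.2, -3.0]
grip_width: 0.128
grasp_force: 34.1
```

```bash
python3 - <<'E'
from h import *
f=[]
for i in range(3):
    im=optics.camera("wrist");o=get_obs();f.append(o["ft_force"])
print(o["clock"],o["position"],np.mean(f,0),o["torque"],o["grip_width"])
a=optics.camera("scene");b=np.load("pics/scene3.npy");m=green(a)
c=np.where(cv2.absdiff(green(b),m)[170:280,310:430]>0);print("green mask px changed",len(c[0]),"of",int((m>0).sum()))
E
```

```text
15.85 [ 0.54033616 -0.06994954  0.09971747] [-0.02832116 -0.04890367 -2.54446163] [0.04099368 0.02286704 0.04866992] 0.1264010594353727
green mask px changed 882 of 1866
```

Carrier weight (2.5 N) is on the grip; continue slowly.

>>> {"fn": "send_rows", "kwargs": {"plan": [[[0,0,0,0,0,-0.015,0.05],[0,0,0,0,0,-0.025,0.05],[0,0,0,0,0,-0.035,0.05],[0,0,0,0,0,-0.04,0.05],[0,0,0,0,0,-0.04,0.05],[0,0,0,0,0,-0.04,0.05],[0,0,0,0,0,-0.04,0.05],[0,0,0,0,0,-0.04,0.05],[0,0,0,0,0,-0.04,0.05],[0,0,0,0,0,-0.04,0.05],[0,0,0,0,0,-0.04,0.05],[0,0,0,0,0,-0.04,0.05],[0,0,0,0,0,-0.04,0.05],[0,0,0,0,0,-0.04,0.05],[0,0,0,0,0,-0.04,0.05],[0,0,0,0,0,-0.035,0.05],[0,0,0,0,0,-0.025,0.05],[0,0,0,0,0,-0.015,0.05],[0,0,0,0,0,-0.01,0.05],[0,0,0,0,0,0,0.05]]]}}

```text
clock: 17.57
position: [0.5405, -0.07, 0.2281]
ee_rot: [0.594, 0.805, 0.0, 0.0]
ft_force: [0.5, -0.7, -3.7]
grip_width: 0.125
grasp_force: 34.1
```

>>> {"fn": "send_rows", "kwargs": {"plan": [[[0,0,0,0,0,0,0.05],[0,0,0,0,0,0,0.05],[0,0,0,0,0,0,0.05],[0,0,0,0,0,0,0.05],[0,0,0,0,0,0,0.05],[0,0,0,0,0,0,0.05],[0,0,0,0,0,0,0.05],[0,0,0,0,0,0,0.05],[0,0,0,0,0,0,0.05],[0,0,0,0,0,0,0.05],[0,0,0,0,0,0,0.05],[0,0,0,0,0,0,0.05]]]}}

```text
clock: 18.57
position: [0.5405, -0.07, 0.2279]
ee_rot: [0.594, 0.805, 0.0, -0.0]
ft_force: [-0.3, 0.5, -2.9]
grip_width: 0.127
grasp_force: 34.1
```

```bash
python3 - <<'E'
from h import *
f=[];ims=[]
for i in range(4):
    ims.append(optics.camera("wrist"));o=get_obs();f.append(o["ft_force"])
print(o["clock"],o["position"],o["ee_rot"],np.mean(f,0),o["grip_width"])
print("motion",[float(cv2.absdiff(ims[0],x).mean().round(2)) for x in ims])
s=optics.camera("scene");b=optics.camera("top");m=green(s);print("diff dish lower part",int((cv2.absdiff(green(np.load('pics/scene3.npy')),m)[225:]>0).sum()),(m[225:]>0).sum())
V=np.hstack([cv2.resize(s[110:280,290:450,::-1],(480,510)),cv2.resize(ims[-1][40:380,170:470,::-1],(320,363)).copy() if 0 else cv2.copyMakeBorder(cv2.resize(ims[-1][:,:,::-1],(320,200)),0,110,0,0,0) if 0 else np.vstack([cv2.resize(ims[-1][:,:,::-1],(320,200)),cv2.resize(b[:,:,::-1],(320,200)),np.zeros((110,320,3),np.uint8)])])
cv2.imwrite("pics/z.png",V)
E
```

```text
18.7667 [ 0.54048157 -0.07001539  0.22788472] [5.93905326e-01 8.04534935e-01 4.46220782e-05 1.99027907e-05] [-0.10819331 -0.67272125 -2.36836867] 0.1278385155860167
motion [0.0, 0.39, 0.4, 0.4]
diff dish lower part 804 2005
```

Picture allowance is used up; I verify dish position and carrier level numerically.

```bash
python3 - <<'E'
from h import *
s=optics.camera("scene");old=np.load("pics/scene3.npy")
def mask(im):
    m=cv2.inRange(cv2.cvtColor(im,cv2.COLOR_RGB2HSV),(60,60,10),(98,255,255));m[:, :320]=0;m[:195]=0;m[275:]=0;m[:,430:]=0
    return m
for im in(old,s):
    m=mask(im);p=cv2.findNonZero(m);print(cv2.boundingRect(p),len(p),cv2.approxPolyDP(cv2.convexHull(p),3,True)[:,0].tolist())
# Carrier: project expected underside corners & handle into scene, with local contrast profile
K,T=cam("scene");a=np.radians(17);ex=np.array([np.cos(a),np.sin(a),0]);ey=np.array([-np.sin(a),np.cos(a),0])
C=np.array([.5408,-.0702,.004+.138])
cor=[C+ex*sx*.044+ey*sy*.042+np.array([0,0,h]) for h in(0,.044) for sx,sy in((-1,-1),(1,-1),(1,1),(-1,1))]
print(proj(cor,K,T).round(0).tolist())
d=(cv2.absdiff(s,old).max(2)>25).astype(np.uint8)*255;d=cv2.morphologyEx(d[130:215,330:430],cv2.MORPH_CLOSE,np.ones((3,3)))
for r in range(0,85,4):
    x=np.flatnonzero(d[r]);print(r+130,(x.min()+330,x.max()+330) if len(x) else None)
E
```

```text
(327, 199, 87, 65) 2612 [[407, 199], [413, 213], [410, 234], [387, 263], [330, 245], [327, 224], [355, 199]]
(327, 199, 87, 65) 3774 [[413, 213], [409, 236], [387, 263], [330, 245], [327, 224], [356, 199], [404, 200]]
[[384.0, 184.0], [405.0, 165.0], [361.0, 157.0], [338.0, 174.0], [386.0, 158.0], [406.0, 141.0], [361.0, 134.0], [338.0, 149.0]]
130 (np.int64(349), np.int64(402))
134 (np.int64(348), np.int64(402))
138 (np.int64(349), np.int64(402))
142 (np.int64(349), np.int64(402))
146 (np.int64(349), np.int64(404))
150 (np.int64(345), np.int64(407))
154 (np.int64(340), np.int64(407))
158 (np.int64(340), np.int64(406))
162 (np.int64(340), np.int64(405))
166 (np.int64(340), np.int64(404))
170 (np.int64(340), np.int64(400))
174 (np.int64(341), np.int64(395))
178 (np.int64(360), np.int64(391))
182 (np.int64(378), np.int64(387))
186 None
190 None
194 None
198 None
202 None
206 None
210 (np.int64(339), np.int64(374))
214 (np.int64(343), np.int64(390))
```

The dish outline has not moved, and the carrier's outline matches the level position I predicted (bottom corner seen at about (384,184), left edge at 340).

```bash
python3 -c "
from workcell import job
print(job.hand_in())"
```

```text
the job is handed in; nothing more can be done
None
```

The job is handed in: the cover lies flat and right way up on the left bare bench, and the arm is still holding the carrier by its upright handle, level and about 90 mm above the rim, over the green dish, which has not moved; I did not touch the white dish.

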